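# Close the centre joint of a small violin top

### The arm

A 6-joint arm with a two-finger parallel gripper is mounted at the origin on the work surface. World frame = base frame: x ahead of the robot, y to its left, z up, the work surface at z = 0. Lengths are in m, angles in degrees, forces in N, time in s.
With the tool pointing down it reaches from about 0.35 to 0.875 m from the base axis. Payload 4.2 kg.
Tool frame: the origin (TCP) lies on the centre line of the jaws, within the pads' length; the fingertips stand 19 mm ahead of it and the grasp point (between the pads) is the TCP; x points along the fingers, y is the direction in which the jaws open and shut, and the axes are right-handed (so a half turn about x gives the same grasp; the last joint's range is limited). The gripper opens to 87 mm and grips with 3 to 60 N. Pads are 19 mm wide; open, the fingers measure 117 mm over their backs; the gripper's body (75 mm by 190 mm) begins 51 mm behind the grasp point.
Start: joints at [80.592, 22.042, 0.453, 0, -68.411, -14.817], TCP at [0.256, 0.57, 0.242] pointing down, gripper open.
Joint ranges: [-179.83, 179.83], [-69.29, 118.12], [-61.27, 80.66], [-181.25, 117.63], [-171.15, -9.14], [-177.46, 177.46]. Speed limits (degrees/s): [159.86, 159.86, 180, 180, 180, 180].

### API

Orientations are given as a 3x3 rotation matrix whose columns are the frame's x, y, z axes.
In Python, from station import r, viewer, job, spotter gives the robot as it stands.
- The arm moves only by the tool play_rows, never from a script. Its argument "commands" is a list of rows, each an object of numbers: "fingers": the gripper command: -1 is fully open, 1 is shut, values between are in proportion; "tx", "ty", "tz": the shift along the tool's x, y, z normalised to -1 to 1, where 1 is 750 mm; "ax", "ay", "az": the turn, a rotation vector about the tool's x, y, z normalised to -1 to 1, where 1 is pi rad. In form: [{"fingers": .., "tx": .., "ty": .., "tz": .., "ax": .., "ay": .., "az": ..}, ...]. A call has 1 to 5 rows; each row is the pose to reach, as a shift and turn from the pose commanded when the call began, along the tool's axes at that moment, turning the shorter way round; what a row does not reach only later rows make up. A row lasts 1/12 s, in which the tool goes at most 41.7 mm and 7.16 degrees, less where a joint would pass 70% of its speed; a pose out of reach is approached as far as the arm can. A call with a number of a shift or a turn outside -1 to 1 is refused whole. A call with a gripper value outside its range is refused whole. The fingers move at their own pace and stop on an object; the grip force is fixed at half the most. Time passes only in rows, so rows that repeat a pose let the fingers close. It gives the time, the measured TCP pose, the force and the opening at its end, in the units of the state.
- r.sense(): the state, without advancing time (a new reading comes with each control period).
- viewer.capture(name): name is "scene" or "top"; returns a dict with "image" (480x640x3 uint8, red, green, blue), "fx", "fy", "cx", "cy" (pixels), "R" (3x3) and "t" (3): a world point X has camera coordinates R X + t. Camera axes: x right, y down, z forward; pixel columns grow to the right and rows downward; lengths in m; the calibration is good to about 2 mm. A picture is of the moment at which its call begins. There is no depth.
- job.finish_job(): hands the job in, once; it reports no verdict.
Trained networks look in a picture, given as the dict that the camera call returned (one of the last four; its "shot" number tells which), for a name from the list of things; names that differ only in an ending like _2 or _b are one class to them, and where a whole thing is asked for, a point or a joint stands for the part that bears it (a point fixed in the world has none). Each returns a list of dicts, best first, with "score" (0 to 1); they miss things now and then, are a little off and sometimes report something else, mostly with a low value. They report only what shows in the picture. A call takes as long as a camera call.
- spotter.find_in(name, picture): "uv" ([column, row] in pixels, amid what is visible of it).
- spotter.silhouettes(name, picture): "region" (480x640 bool, what is visible of it) and "uv" ([column, row] in pixels, amid what is visible of it).
The state is a dict: "time_s": time; "joints": joint angles; "joint_velocities": joint speeds; "effort": joint torques, N m; "tcp_pos": TCP position; "ee_rot": TCP orientation; "wrist_force": force on the tool from outside, world axes, zero at the start; "moment": the same for the moment, N m; "gripper_width": opening from 0.0 (shut) to 1.0 (fully open).
Only numpy, scipy, OpenCV 4.12 (cv2) and the standard library are available. Lean on these libraries where they do the work, as an engineer would, in place of code of your own. Each camera call takes 0.05 s, during which the arm holds its last target. There are 200 camera calls.

### The job

On the joining board, close up the two spruce halves of a child's violin top for a dry fit: with the fingertips, push the loose half flat along the board until its long edge is tight against the clamped half along its whole length and its end is up against the wooden end batten, so that the two halves lie flush as one plate. Only push it: do not pick it up or tip it, and leave everything else where it stands. Take the hand away when done.

Things in the scene. Friction and masses are not known exactly. Their poses are not given: they have to be found in the camera images.
- joining_board: Grey laminate joining board fixed to the bench, 380 x 430 mm, 12 mm thick. Origin on the bench, directly under point corner; x axis points away from the robot (across the joint), y to the left along the joint, z up. In this frame the board spans x -240 to 140, y -45 to 385 mm. The clamped half and the end batten are fixed to it.
- clamped_half (a point): Centre of the top face of the fixed spruce half, 95 (x) x 210 (y) x 18 mm, top 30 mm above the bench; at x 47.5, y 105 mm from point corner. Two steel hold-down clamps at its far edge, at y 28 and 182 from the corner, stand up to 64 mm above the bench. Both halves bear a thin pencilled half violin outline.
- end_batten (a point): Centre of the top face of the dark wooden end batten, 215 (x) x 30 (y) x 28 mm, fixed at the board's right end; top 40 mm above the bench, inner face 15 mm to the left (+y) of this point. It spans x -107 to 107 mm from point corner.
- corner (a point): Point on the top face of the board (12 mm above the bench), where the clamped half's joint edge (the line x = 0) meets the end batten's inner face (the line y = 0). Axes as joining_board.
- loose_half: Loose spruce half slab 95 mm (x) by 210 mm (y) by 18 mm thick (z), about 0.15 kg, flat on the board on the robot's side of it, short of it and of the batten, slightly askew. It slides freely. Origin at the centre of its underside; its +x edge is the joint edge, its -y end goes to the batten. Fully home, its origin lies at x -47.5, y 105 mm from point corner, axes parallel.
- joint_edge_stop_end (a point): The loose half's lower corner at the joint edge, at the end nearest the batten (47.5, -105, 0 mm in its frame); fully home it coincides with point corner.
- joint_edge_free_end (a point): The loose half's lower corner at the other end of its joint edge (47.5, 105, 0 mm in its frame).
- finger_plane: Bystander, to be left alone: small brass finger plane, 24 x 56 x 27 mm, standing on top of the clamped half. Origin at the centre of its underside.
- spool_clamp_a: Bystander, to be left alone: wooden spool clamp (two 32 mm discs on a screw), 60 mm tall, standing on the joining board near its robot-side right corner. Origin at the centre of its underside.
- spool_clamp_b: Bystander, to be left alone: second, equal spool clamp, 60 mm tall, standing on the board near its robot-side left corner. Origin at the centre of its underside.
- glue_jar: Bystander, to be left alone: glass jar with steel cap, 64 mm diameter, 85 mm tall, standing on the board near its far left corner. Origin at the centre of its underside.
- clay_jug: Bystander, to be left alone: terracotta jug, 116 mm diameter, 165 mm tall, on the bench to the right of the board. Origin at the centre of its underside.
- caliper: Bystander, to be left alone: steel dial caliper, 190 mm long, lying flat on the bench to the right of the board. Origin at the centre of its underside.
- mallet: Bystander, to be left alone: hammer, 250 mm long, lying on the bench to the left of the board. Origin near the centre of its underside.

How it is judged (in metres and radians):
At the end, for the whole second after the job is handed in: The loose half lies flat and still on the board, both ends of its joint edge within 3 mm of the clamped half's edge line, and its end within 3 mm of the end batten (x of joint_edge_stop_end in the frame of corner between -0.003 and 0.003 m and x of joint_edge_free_end in the frame of corner between -0.003 and 0.003 m and y of joint_edge_stop_end in the frame of corner between -0.003 and 0.003 m and z of joint_edge_stop_end in the frame of corner between -0.003 and 0.003 m and angle between loose_half's own z axis and vertical below 0.03 rad and linear speed of loose_half below 0.01 m/s); the robot touches nothing.
It fails at once if the loose half is lifted off the board or tipped (z of loose_half in the frame of corner above 0.01 m or angle between loose_half's own z axis and vertical above 0.12 rad).
It fails at once if one of the other loose things is moved by more than 20 mm or tipped over (distance of any of finger_plane, spool_clamp_a, spool_clamp_b, glue_jar, clay_jug, caliper, mallet from where it was at the start of the episode above 0.02 m or angle between any of finger_plane, spool_clamp_a, spool_clamp_b, glue_jar, clay_jug, caliper, mallet's own z axis and vertical above 0.5 rad).
It also fails if it takes over 45 s, if anything falls off the work surface, if the arm or the gripper's body presses on something with over 40 N, if the wrist force passes 120 N, or if a joint passes its speed limit or range.

## Working session

There is one attempt and no reset: what is moved stays moved. The work goes in short steps, Python scripts to look and compute and a tool call to move; the robot and the scene stay as the last step left them, time stands still between calls to the robot, and variables do not carry over. Pictures are saved under pics/ and viewed, about 8 in all and at most 12, crops included, and the job is handed in when it is done.

Besides the shell and the picture viewer there is one more tool, called by a JSON object that holds its "op" and its "data", one argument or row to a line. play_rows: Moves the arm, as the interface text tells. Its arguments: {"type":"object","properties":{"commands":{"type":"array"}},"required":["commands"]}

```bash
mkdir -p pics; ls; cat > h.py <<'E'
import numpy as np, cv2
from station import r, viewer, job, spotter
def proj(p,X):
    X=np.atleast_2d(X)@np.array(p["R"]).T+np.array(p["t"]); return np.c_[p["fx"]*X[:,0]/X[:,2]+p["cx"],p["fy"]*X[:,1]/X[:,2]+p["cy"]]
def unproj(p,uv,z):
    uv=np.atleast_2d(uv).astype(float); R=np.array(p["R"]); c=-R.T@np.array(p["t"])
    d=np.c_[(uv[:,0]-p["cx"])/p["fx"],(uv[:,1]-p["cy"])/p["fy"],np.ones(len(uv))]@R
    return c+d*((z-c[2])/d[:,2])[:,None]
def save(n,img): cv2.imwrite("pics/"+n,cv2.cvtColor(img,cv2.COLOR_RGB2BGR))
E
python3 - <<'E'
from h import *
np.set_printoptions(precision=4,suppress=True)
s=r.sense();print(s["time_s"],s["tcp_pos"],np.array(s["ee_rot"]),s["wrist_force"],s["gripper_width"])
for n in("top","scene"):
    p=viewer.capture(n);save(n+"0.png",p["image"]);R=np.array(p["R"]);print(n,p["fx"],-R.T@np.array(p["t"]),R)
    for k in("loose_half","clamped_half","end_batten","joining_board","spool_clamp_a","finger_plane","corner","joint_edge_stop_end","joint_edge_free_end"):
        try:
            for d in spotter.silhouettes(k,p)[:3]:
                print(k,round(d["score"],2),np.round(d["uv"]),d["region"].sum(),unproj(p,d["uv"],.03))
        except Exception as e: print(k,e)
E
```

```text
pics
0.0 [0.2562 0.5695 0.2405] [[-0.0008 -0.4105 -0.9119]
 [-0.002  -0.9119  0.4105]
 [-1.      0.0022 -0.0001]] [-0.2873 -0.2985 -0.2288] 1.000152228668971
top 583.3829403809668 [ 0.2739 -0.062   1.5691] [[-0.0086 -0.9999 -0.0079]
 [-0.9804  0.01   -0.1969]
 [ 0.1969  0.006  -0.9804]]
loose_half 0.61 [308. 246.] 2750 [[0.57   0.0002 0.03  ]]
clamped_half 0.72 [304. 227.] 17659 [[0.6233 0.0104 0.03  ]]
end_batten 0.72 [308. 242.] 2806 [[0.5807 0.0004 0.03  ]]
end_batten 0.68 [305. 226.] 17721 [[0.6258 0.0074 0.03  ]]
joining_board 0.66 [304. 226.] 17600 [[0.6269 0.0114 0.03  ]]
spool_clamp_a 0.58 [368. 299.] 136 [[ 0.4267 -0.1575  0.03  ]]
spool_clamp_a 0.55 [230. 284.] 140 [[0.4691 0.2076 0.03  ]]
finger_plane 0.7 [326. 203.] 204 [[ 0.6903 -0.0505  0.03  ]]
corner 0.92 [302. 226.] 18015 [[0.625 0.016 0.03 ]]
joint_edge_stop_end 0.65 [309. 244.] 2744 [[ 0.5769 -0.002   0.03  ]]
joint_edge_free_end 0.83 [308. 243.] 2773 [[0.5799 0.001  0.03  ]]
joint_edge_free_end 0.5 [304. 225.] 17574 [[0.6291 0.0106 0.03  ]]
scene 575.3950330976278 [1.6393 0.7941 1.0351] [[-0.6051  0.7959 -0.0225]
 [ 0.4727  0.3363 -0.8145]
 [-0.6407 -0.5035 -0.5797]]
loose_half 0.98 [329. 261.] 1754 [[0.5889 0.     0.03  ]]
end_batten 0.68 [325. 278.] 10509 [[0.6602 0.0373 0.03  ]]
joining_board 0.86 [327. 282.] 10393 [[0.6705 0.0519 0.03  ]]
spool_clamp_a 0.53 [412. 263.] 190 [[0.4604 0.1991 0.03  ]]
spool_clamp_a 0.51 [316. 213.] 110 [[ 0.4094 -0.1865  0.03  ]]
finger_plane 0.58 [290. 271.] 158 [[ 0.6915 -0.0614  0.03  ]]
finger_plane 0.39 [252. 217.] 372 [[ 0.5453 -0.3428  0.03  ]]
corner 0.89 [325. 283.] 10141 [[0.6755 0.0502 0.03  ]]
joint_edge_stop_end 0.89 [330. 262.] 1884 [[0.5903 0.0046 0.03  ]]
joint_edge_free_end 0.67 [332. 265.] 1728 [[0.5987 0.0162 0.03  ]]
```

View pics/top0.png

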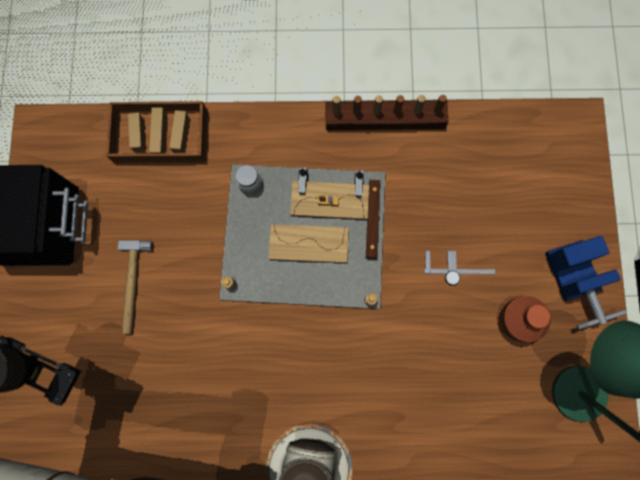

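View pics/scene0.png

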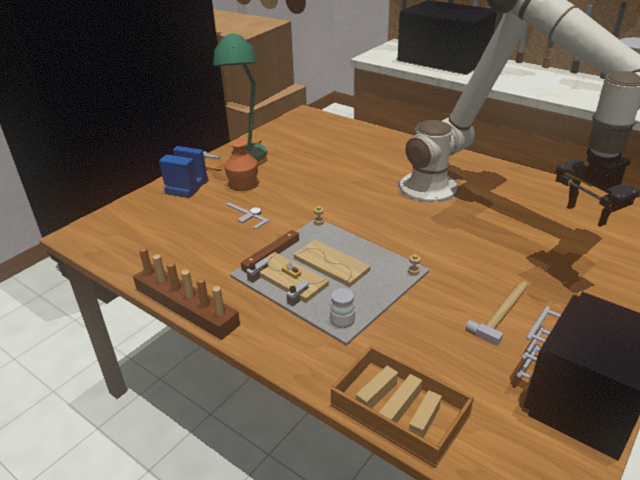

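The top view shows the board spanning columns 220–385 and rows 165–308. The clamped half is around (330,200), the loose half around (309,244), the batten at column 374, and the jar at (248,180). Next I fit box models to the silhouettes.

```bash
cat >> h.py <<'E'
from scipy.optimize import minimize
def box(x,y,yaw,L,z0,z1,off=(0,0)):
    a=np.array([[sx*L[0]/2+off[0],sy*L[1]/2+off[1]] for sx,sy in((1,1),(1,-1),(-1,-1),(-1,1))])
    c,s=np.cos(yaw),np.sin(yaw); q=a@np.array([[c,s],[-s,c]])+[x,y]
    return np.r_[np.c_[q,np.full(4,z0)],np.c_[q,np.full(4,z1)]]
def rend(p,P,S=4):
    m=np.zeros((480*S,640*S),np.uint8)
    h=cv2.convexHull(((proj(p,P)+.5)*S-.5).astype(np.float32)); cv2.fillConvexPoly(m,np.round(h*16).astype(np.int32),1,shift=4)
    return m
def fit(views,x0,L,z0,z1,off=(0,0)):
    """views: list of (picture, bool region); maximises IoU of projected box"""
    S=4; big=[np.kron(g.astype(np.uint8),np.ones((S,S),np.uint8)) for _,g in views]
    def f(v):
        e=0
        for (p,_),g in zip(views,big):
            m=rend(p,box(v[0],v[1],v[2],L,z0,z1,off)); e-=(m&g).sum()/(m|g).sum()
        return e
    sim=np.array([x0]*4,float); sim[1,0]+=.01; sim[2,1]+=.01; sim[3,2]+=.05
    o=minimize(f,x0,method="Nelder-Mead",options=dict(initial_simplex=sim,xatol=1e-4,fatol=1e-5)); return o.x,-o.fun/len(views)
def hull(g):
    m=g.astype(np.uint8); c,_=cv2.findContours(m,0,2); c=max(c,key=cv2.contourArea); o=np.zeros_like(m); cv2.fillConvexPoly(o,cv2.convexHull(c),1); return o>0
BO=(-.05,.17)
def outline(p,img,P,k,u0,v0,col):
    q=(proj(p,P[4:])-[u0,v0]+.5)*k; cv2.polylines(img,[q.astype(np.int32)],True,col,1,cv2.LINE_AA)
E
python3 - <<'E'
from h import *
np.set_printoptions(precision=4,suppress=True)
V={};G=[];B=[]
for n in("top","scene"):
    p=viewer.capture(n);V[n]=p
    G.append((p,spotter.silhouettes("loose_half",p)[0]["region"]))
    B.append((p,hull(spotter.silhouettes("joining_board",p)[0]["region"])))
for nm,W,a in (("loose",G,((.57,0,0),(.095,.21),.012,.03)),("board",B,((.618,-.1,0),(.38,.43),0,.012,BO))):
    for w in (W[:1],W[1:],W):
        v,i=fit(w,*a);print(nm,v,np.degrees(v[2]),round(i,3))
    if nm=="loose": l=v
    else: b=v
p=V["top"];u0,v0,k=215,155,4.4
c=cv2.resize(p["image"][v0:v0+160,u0:u0+180],None,fx=k,fy=k,interpolation=cv2.INTER_CUBIC)
outline(p,c,box(*l,(.095,.21),.012,.03),k,u0,v0,(255,0,0))
outline(p,c,box(*b,(.38,.43),0,.012,BO),k,u0,v0,(0,255,0))
outline(p,c,box(*b,(.095,.21),.012,.03,(.0475,.105)),k,u0,v0,(0,0,255))
outline(p,c,box(*b,(.215,.03),.012,.04,(0,-.015)),k,u0,v0,(0,255,255))
save("fit.png",c)
E
```

```text
loose [ 0.5802 -0.0013 -0.0568] -3.254209288667823 0.961
loose [ 0.5795 -0.0018 -0.0664] -3.8028060659443033 0.958
loose [ 0.5802 -0.0017 -0.0554] -3.171663277936923 0.96
board [ 0.6456 -0.1602 -0.0635] -3.638908707991708 0.991
board [ 0.6465 -0.1613 -0.0659] -3.7749655585179993 0.966
board [ 0.6457 -0.1602 -0.0645] -3.698427892663383 0.978
```

View pics/fit.png

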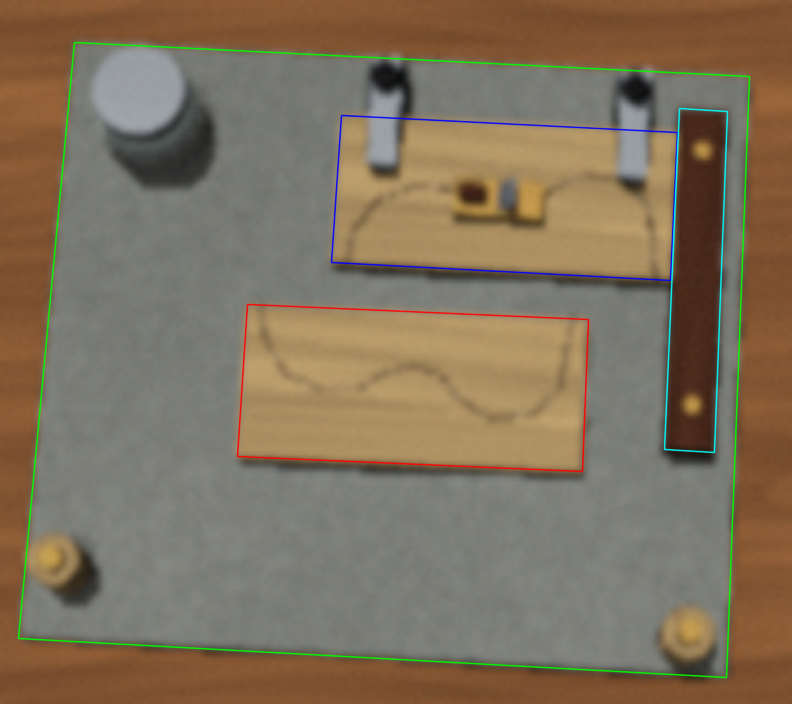

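The overlay fits: red, green, blue and cyan outlines all lie on the edges. Corner C is at (0.6457, -0.1602) with the board yawed -3.7°. The loose half sits about 28 mm short in x and 49 mm short in y, nearly parallel. I'm moving the arm now, keeping it high and turning the jaws parallel to the joint.

{"op": "play_rows", "data": {
  "commands": [
    {"fingers": -1,"tx": 0,"ty": 0.557,"tz": -0.602,"ax": -0.114,"ay": 0,"az": 0},
    {"fingers": -1,"tx": 0,"ty": 0.557,"tz": -0.602,"ax": -0.114,"ay": 0,"az": 0},
    {"fingers": -1,"tx": 0,"ty": 0.557,"tz": -0.602,"ax": -0.114,"ay": 0,"az": 0},
    {"fingers": -1,"tx": 0,"ty": 0.557,"tz": -0.602,"ax": -0.114,"ay": 0,"az": 0},
    {"fingers": -1,"tx": 0,"ty": 0.557,"tz": -0.602,"ax": -0.114,"ay": 0,"az": 0}
  ]
}}

```text
time_s: 1.72
tcp_pos: [0.3381, 0.3764, 0.2417]
ee_rot: [[0.0, -0.064, -0.998], [0.0, -0.998, 0.064], [-1.0, -0.0, -0.0]]
wrist_force: [0.9, 0.4, 0.4]
gripper_width: 0.998
```

```bash
cat >> h.py <<'E'
C=np.array([.6457,-.1602]); YAW=-.0645
def go(bx,by,z):
    s=r.sense(); R=np.array(s["ee_rot"]); P=np.array(s["tcp_pos"]); c,sn=np.cos(YAW),np.sin(YAW); Rb=np.array([[c,-sn,0],[sn,c,0],[0,0,1]])
    T=np.r_[C+Rb[:2,:2]@[bx,by],z]; G=np.c_[[0,0,-1],-Rb[:,1],-Rb[:,0]]
    from scipy.spatial.transform import Rotation as Ro
    print("t %.2f"%s["time_s"],"tcp board",np.round(Rb.T@(P-np.r_[C,0]),4),"F board",np.round(Rb.T@np.array(s["wrist_force"]),1),"w %.2f"%s["gripper_width"])
    print("t*",np.round(R.T@(T-P)/.75,4),"a*",np.round(Ro.from_matrix(R.T@G).as_rotvec()/np.pi,4),"rows",round(np.linalg.norm(T-P)/.0417,1))
E
python3 -c "
from h import *
go(-.16,.154,.12)"
```

```text
t 1.72 tcp board [-0.3415  0.5156  0.2417] F board [0.9 0.5 0.4] w 1.00
t* [ 0.1622  0.4824 -0.2416] a* [ 0.0003 -0.0001  0.0001] rows 10.1
```

{"op": "play_rows", "data": {
  "commands": [
    {"fingers": -1,"tx": 0.162,"ty": 0.482,"tz": -0.242,"ax": 0,"ay": 0,"az": 0},
    {"fingers": -1,"tx": 0.162,"ty": 0.482,"tz": -0.242,"ax": 0,"ay": 0,"az": 0},
    {"fingers": -1,"tx": 0.162,"ty": 0.482,"tz": -0.242,"ax": 0,"ay": 0,"az": 0},
    {"fingers": -1,"tx": 0.162,"ty": 0.482,"tz": -0.242,"ax": 0,"ay": 0,"az": 0},
    {"fingers": -1,"tx": 0.162,"ty": 0.482,"tz": -0.242,"ax": 0,"ay": 0,"az": 0}
  ]
}}

```text
time_s: 2.13
tcp_pos: [0.416, 0.1927, 0.1816]
ee_rot: [[0.001, -0.064, -0.998], [0.001, -0.998, 0.064], [-1.0, -0.001, -0.001]]
wrist_force: [0.9, 0.6, -0.4]
gripper_width: 1.002
```

```bash
python3 -c "
from h import *
go(-.16,.154,.12)"
```

```text
t 2.13 tcp board [-0.252   0.3374  0.1816] F board [ 0.9  0.6 -0.4] w 1.00
t* [ 0.0821  0.2447 -0.1224] a* [ 0.0002 -0.0003  0.0003] rows 5.1
```

{"op": "play_rows", "data": {
  "commands": [
    {"fingers": -1,"tx": 0.082,"ty": 0.244,"tz": -0.122,"ax": 0,"ay": 0,"az": 0},
    {"fingers": -1,"tx": 0.082,"ty": 0.244,"tz": -0.122,"ax": 0,"ay": 0,"az": 0},
    {"fingers": -1,"tx": 0.082,"ty": 0.244,"tz": -0.122,"ax": 0,"ay": 0,"az": 0},
    {"fingers": -1,"tx": 0.082,"ty": 0.244,"tz": -0.122,"ax": 0,"ay": 0,"az": 0},
    {"fingers": -1,"tx": 0.082,"ty": 0.244,"tz": -0.122,"ax": 0,"ay": 0,"az": 0}
  ]
}}

```text
time_s: 2.55
tcp_pos: [0.4938, 0.0087, 0.1215]
ee_rot: [[0.001, -0.064, -0.998], [0.0, -0.998, 0.064], [-1.0, -0.0, -0.001]]
wrist_force: [0.7, 1.2, -0.3]
gripper_width: 0.998
```

```bash
python3 -c "
from h import *
go(-.16,.154,.038)"
```

```text
t 2.55 tcp board [-0.1624  0.1588  0.1215] F board [ 0.6  1.3 -0.3] w 1.00
t* [ 0.1114  0.0064 -0.0031] a* [ 0.0001 -0.0003  0.0001] rows 2.0
```

{"op": "play_rows", "data": {
  "commands": [
    {"fingers": -1,"tx": 0.04,"ty": 0,"tz": 0,"ax": 0,"ay": 0,"az": 0},
    {"fingers": -1,"tx": 0.08,"ty": 0,"tz": 0,"ax": 0,"ay": 0,"az": 0},
    {"fingers": -1,"tx": 0.109,"ty": 0,"tz": 0,"ax": 0,"ay": 0,"az": 0},
    {"fingers": -1,"tx": 0.109,"ty": 0,"tz": 0,"ax": 0,"ay": 0,"az": 0},
    {"fingers": -1,"tx": 0.109,"ty": 0,"tz": 0,"ax": 0,"ay": 0,"az": 0}
  ]
}}

```text
time_s: 2.97
tcp_pos: [0.4929, 0.0103, 0.0394]
ee_rot: [[-0.002, -0.064, -0.998], [-0.001, -0.998, 0.064], [-1.0, 0.001, 0.002]]
wrist_force: [0.1, 0.2, 0.4]
gripper_width: 0.999
```

```bash
python3 -c "
from h import *
go(-.11,.154,.038)
p=viewer.capture('scene');save('s1.png',cv2.resize(p['image'][190:350,220:440],None,fx=3.6,fy=3.6,interpolation=cv2.INTER_CUBIC))"
```

```text
t 2.97 tcp board [-0.1635  0.1603  0.0394] F board [0.1 0.2 0.4] w 1.00
t* [ 0.0018  0.0084 -0.0713] a* [ 0.      0.0006 -0.0004] rows 1.3
```

View pics/s1.png

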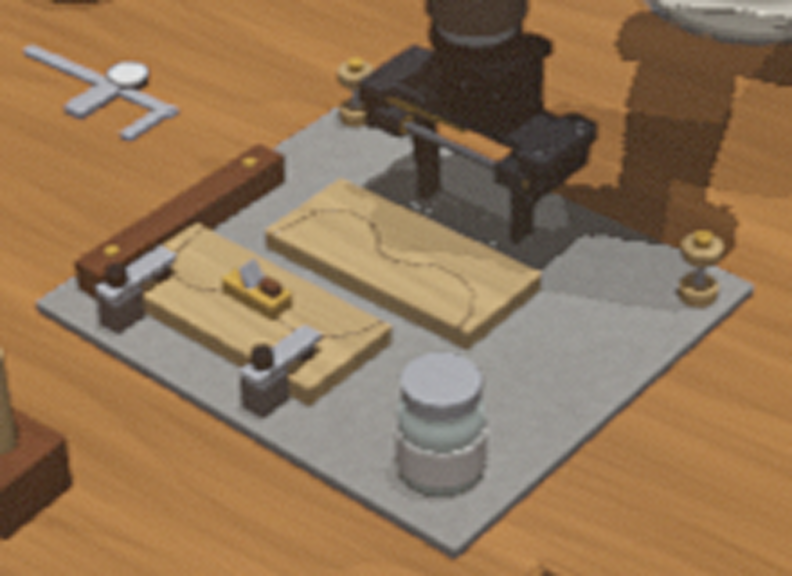

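The crop shows the hand right behind the loose half, with both fingertips near (430,195) and (520,235) and nothing in the way. I push +x and stop just short of the joint.

{"op": "play_rows", "data": {
  "commands": [
    {"fingers": -1,"tx": 0.001,"ty": 0.008,"tz": -0.012,"ax": 0,"ay": 0,"az": 0},
    {"fingers": -1,"tx": 0.001,"ty": 0.008,"tz": -0.024,"ax": 0,"ay": 0,"az": 0},
    {"fingers": -1,"tx": 0.001,"ty": 0.008,"tz": -0.034,"ax": 0,"ay": 0,"az": 0},
    {"fingers": -1,"tx": 0.001,"ty": 0.008,"tz": -0.042,"ax": 0,"ay": 0,"az": 0},
    {"fingers": -1,"tx": 0.001,"ty": 0.008,"tz": -0.048,"ax": 0,"ay": 0,"az": 0}
  ]
}}

```text
time_s: 3.43
tcp_pos: [0.5295, 0.0023, 0.0396]
ee_rot: [[0.0, -0.065, -0.998], [0.0, -0.998, 0.065], [-1.0, -0.0, -0.0]]
wrist_force: [-1.4, -0.7, 0.9]
gripper_width: 1.006
```

{"op": "play_rows", "data": {
  "commands": [
    {"fingers": -1,"tx": 0,"ty": 0,"tz": -0.006,"ax": 0,"ay": 0,"az": 0},
    {"fingers": -1,"tx": 0,"ty": 0,"tz": -0.012,"ax": 0,"ay": 0,"az": 0},
    {"fingers": -1,"tx": 0,"ty": 0,"tz": -0.018,"ax": 0,"ay": 0,"az": 0},
    {"fingers": -1,"tx": 0,"ty": 0,"tz": -0.022,"ax": 0,"ay": 0,"az": 0},
    {"fingers": -1,"tx": 0,"ty": 0,"tz": -0.024,"ax": 0,"ay": 0,"az": 0}
  ]
}}

```text
time_s: 3.85
tcp_pos: [0.5472, 0.0012, 0.0391]
ee_rot: [[0.0, -0.065, -0.998], [0.0, -0.998, 0.065], [-1.0, -0.0, -0.0]]
wrist_force: [-2.0, 0.7, 2.0]
gripper_width: 0.997
```

```bash
cat >> h.py <<'E'
def plate():
    w=[]
    for n in("top","scene"):
        p=viewer.capture(n); d=spotter.silhouettes("loose_half",p)
        if d: print(n,round(d[0]["score"],2),d[0]["region"].sum(),end=" "); w.append((p,d[0]["region"]))
    for q in [[x] for x in w]+[w]:
        v,i=fit(q,(.59,-.03,YAW),(.095,.21),.012,.03); c,s=np.cos(YAW),np.sin(YAW); d=v[:2]-C
        print("plate board mm",np.round(1e3*np.array([c*d[0]+s*d[1],-s*d[0]+c*d[1]]),1),"yaw err deg %.2f"%np.degrees(v[2]-YAW),"iou %.3f"%i)
    return w,v
E
python3 -c "
from h import *
go(-.15,.15,.038);plate()"
```

```text
t 3.85 tcp board [-0.1087  0.1547  0.0391] F board [-2.   0.6  2. ] w 1.00
t* [0.0014 0.0062 0.055 ] a* [-0.0001 -0.0001  0.    ] rows 1.0
top 0.93 636 scene 0.65 1701 plate board mm [-47.2 126. ] yaw err deg -2.34 iou 0.213
plate board mm [-53.6 152.7] yaw err deg -3.11 iou 0.894
plate board mm [-51.1 152.5] yaw err deg -0.71 iou 0.553
```

The plate sits about 4 mm short of the joint. Next I back off, shut the fingers and go round to its free end.

{"op": "play_rows", "data": {
  "commands": [
    {"fingers": -1,"tx": 0,"ty": 0,"tz": 0.03,"ax": 0,"ay": 0,"az": 0},
    {"fingers": 1,"tx": -0.03,"ty": 0,"tz": 0.055,"ax": 0,"ay": 0,"az": 0},
    {"fingers": 1,"tx": -0.055,"ty": -0.06,"tz": 0.055,"ax": 0,"ay": 0,"az": 0},
    {"fingers": 1,"tx": -0.055,"ty": -0.11,"tz": 0.055,"ax": 0,"ay": 0,"az": 0},
    {"fingers": 1,"tx": -0.055,"ty": -0.16,"tz": 0.055,"ax": 0,"ay": 0,"az": 0}
  ]
}}

```text
time_s: 4.47
tcp_pos: [0.5142, 0.1252, 0.0825]
ee_rot: [[0.005, -0.066, -0.998], [0.002, -0.998, 0.066], [-1.0, -0.003, -0.004]]
wrist_force: [1.0, -0.0, 0.8]
gripper_width: 0.778
```

{"op": "play_rows", "data": {
  "commands": [
    {"fingers": 1,"tx": 0,"ty": -0.035,"tz": 0,"ax": 0,"ay": 0,"az": 0},
    {"fingers": 1,"tx": 0,"ty": -0.035,"tz": -0.05,"ax": 0,"ay": 0,"az": 0},
    {"fingers": 1,"tx": 0,"ty": -0.035,"tz": -0.1,"ax": 0,"ay": 0,"az": 0},
    {"fingers": 1,"tx": 0,"ty": -0.035,"tz": -0.133,"ax": 0,"ay": 0,"az": 0},
    {"fingers": 1,"tx": 0,"ty": -0.035,"tz": -0.133,"ax": 0,"ay": 0,"az": 0}
  ]
}}

```text
time_s: 4.88
tcp_pos: [0.6193, 0.1439, 0.0803]
ee_rot: [[0.005, -0.065, -0.998], [0.001, -0.998, 0.065], [-1.0, -0.001, -0.005]]
wrist_force: [0.4, 0.4, -0.1]
gripper_width: 0.403
```

```bash
python3 -c "
from h import *
go(-.05,.295,.038);w,v=plate()
p=w[0][0];u0,v0,k=215,155,4.4
c=cv2.resize(p['image'][v0:v0+160,u0:u0+180],None,fx=k,fy=k,interpolation=cv2.INTER_CUBIC)
outline(p,c,box(*v,(.095,.21),.012,.03),k,u0,v0,(255,0,0));save('t2.png',c)"
```

```text
t 4.88 tcp board [-0.046   0.3018  0.0803] F board [ 0.4  0.4 -0.1] w 0.40
t* [0.0564 0.0091 0.0056] a* [-0.0002 -0.0015  0.0004] rows 1.0
top 0.84 2458 scene 0.74 1669 plate board mm [-49.6 153.3] yaw err deg 0.01 iou 0.870
plate board mm [-54.3 150.8] yaw err deg -3.89 iou 0.880
plate board mm [-50.5 152.3] yaw err deg -0.35 iou 0.867
```

View pics/t2.png

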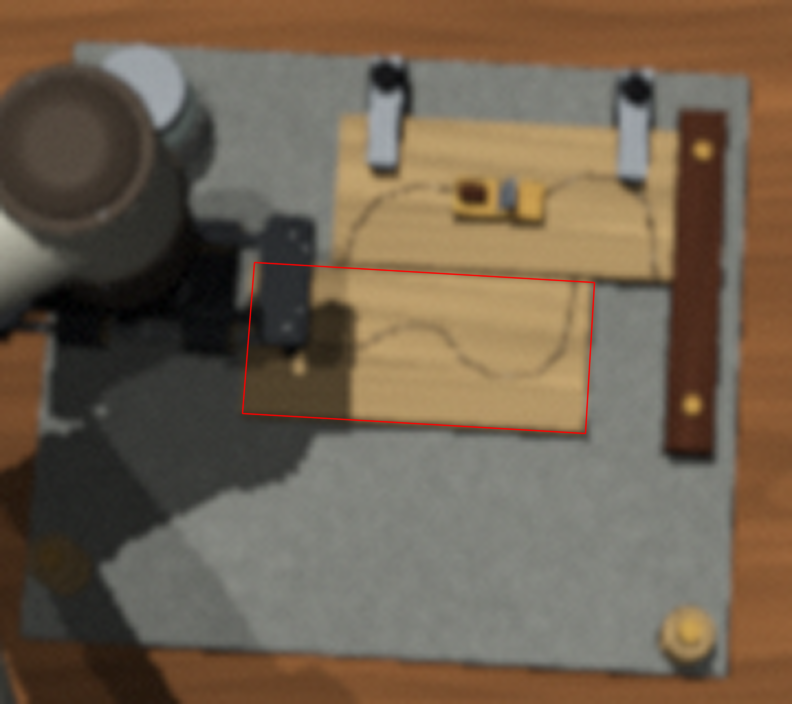

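The picture shows the plate (red) parallel to the clamped half with a gap of a few mm, and the fingers beyond its free end. Now I finish shutting them, descend and push towards the batten.

{"op": "play_rows", "data": {
  "commands": [
    {"fingers": 1,"tx": 0,"ty": 0,"tz": 0.004,"ax": 0,"ay": 0,"az": 0},
    {"fingers": 1,"tx": 0,"ty": 0,"tz": 0.004,"ax": 0,"ay": 0,"az": 0},
    {"fingers": 1,"tx": 0.02,"ty": 0,"tz": 0.004,"ax": 0,"ay": 0,"az": 0},
    {"fingers": 1,"tx": 0.04,"ty": 0,"tz": 0.004,"ax": 0,"ay": 0,"az": 0},
    {"fingers": 1,"tx": 0.056,"ty": 0,"tz": 0.004,"ax": 0,"ay": 0,"az": 0}
  ]
}}

```text
time_s: 5.5
tcp_pos: [0.6107, 0.1436, 0.0381]
ee_rot: [[-0.0, -0.064, -0.998], [0.0, -0.998, 0.064], [-1.0, -0.0, 0.0]]
wrist_force: [-0.7, 0.0, -0.3]
gripper_width: 0.009
```

{"op": "play_rows", "data": {
  "commands": [
    {"fingers": 1,"tx": 0,"ty": 0.01,"tz": 0,"ax": 0,"ay": 0,"az": 0},
    {"fingers": 1,"tx": 0,"ty": 0.02,"tz": 0,"ax": 0,"ay": 0,"az": 0},
    {"fingers": 1,"tx": 0,"ty": 0.03,"tz": 0,"ax": 0,"ay": 0,"az": 0},
    {"fingers": 1,"tx": 0,"ty": 0.038,"tz": 0,"ax": 0,"ay": 0,"az": 0},
    {"fingers": 1,"tx": 0,"ty": 0.046,"tz": 0,"ax": 0,"ay": 0,"az": 0}
  ]
}}

```text
time_s: 5.92
tcp_pos: [0.6097, 0.1083, 0.0394]
ee_rot: [[0.002, -0.065, -0.998], [0.001, -0.998, 0.065], [-1.0, -0.001, -0.002]]
wrist_force: [0.3, 0.8, 0.3]
gripper_width: 0.005
```

```bash
python3 -c "
from h import *
go(-.05,.225,.038)"
```

```text
t 5.92 tcp board [-0.0532  0.2656  0.0394] F board [0.3 0.8 0.3] w 0.01
t* [ 0.0018  0.0542 -0.0043] a* [-0.0002 -0.0005  0.0003] rows 1.0
```

{"op": "play_rows", "data": {
  "commands": [
    {"fingers": 1,"tx": 0,"ty": 0.008,"tz": 0,"ax": 0,"ay": 0,"az": 0},
    {"fingers": 1,"tx": 0,"ty": 0.016,"tz": 0,"ax": 0,"ay": 0,"az": 0},
    {"fingers": 1,"tx": 0,"ty": 0.024,"tz": 0,"ax": 0,"ay": 0,"az": 0},
    {"fingers": 1,"tx": 0,"ty": 0.032,"tz": 0,"ax": 0,"ay": 0,"az": 0},
    {"fingers": 1,"tx": 0,"ty": 0.038,"tz": 0,"ax": 0,"ay": 0,"az": 0}
  ]
}}

```text
time_s: 6.33
tcp_pos: [0.6075, 0.0801, 0.0386]
ee_rot: [[0.0, -0.065, -0.998], [0.0, -0.998, 0.065], [-1.0, -0.0, -0.0]]
wrist_force: [0.3, 1.1, 1.0]
gripper_width: -0.0
```

{"op": "play_rows", "data": {
  "commands": [
    {"fingers": 1,"tx": 0,"ty": 0.004,"tz": 0,"ax": 0,"ay": 0,"az": 0},
    {"fingers": 1,"tx": 0,"ty": 0.006,"tz": 0,"ax": 0,"ay": 0,"az": 0},
    {"fingers": 1,"tx": 0,"ty": 0.008,"tz": 0,"ax": 0,"ay": 0,"az": 0},
    {"fingers": 1,"tx": 0,"ty": 0.01,"tz": 0,"ax": 0,"ay": 0,"az": 0},
    {"fingers": 1,"tx": 0,"ty": 0.012,"tz": 0,"ax": 0,"ay": 0,"az": 0}
  ]
}}

```text
time_s: 6.75
tcp_pos: [0.6069, 0.0717, 0.0384]
ee_rot: [[0.0, -0.064, -0.998], [0.0, -0.998, 0.064], [-1.0, -0.0, -0.0]]
wrist_force: [-0.1, 1.2, 1.0]
gripper_width: 0.003
```

```bash
python3 -c "
from h import *
go(-.05,.225,.038);plate()"
```

```text
t 6.75 tcp board [-0.0537  0.2289  0.0384] F board [-0.2  1.2  1. ] w 0.00
t* [ 0.0005  0.0052 -0.005 ] a* [ 0. -0.  0.] rows 0.1
top 0.94 2095 scene 0.76 1295 plate board mm [-50.5 114.8] yaw err deg 0.30 iou 0.743
plate board mm [-54.6 112.3] yaw err deg 0.51 iou 0.707
plate board mm [-50.8 112.8] yaw err deg 0.23 iou 0.723
```

{"op": "play_rows", "data": {
  "commands": [
    {"fingers": 1,"tx": 0,"ty": 0.0015,"tz": 0,"ax": 0,"ay": 0,"az": 0},
    {"fingers": 1,"tx": 0,"ty": 0.003,"tz": 0,"ax": 0,"ay": 0,"az": 0},
    {"fingers": 1,"tx": 0,"ty": 0.0045,"tz": 0,"ax": 0,"ay": 0,"az": 0},
    {"fingers": 1,"tx": 0,"ty": 0.006,"tz": 0,"ax": 0,"ay": 0,"az": 0},
    {"fingers": 1,"tx": 0,"ty": 0.006,"tz": 0,"ax": 0,"ay": 0,"az": 0}
  ]
}}

```text
time_s: 7.37
tcp_pos: [0.6063, 0.0668, 0.0382]
ee_rot: [[-0.001, -0.065, -0.998], [-0.0, -0.998, 0.065], [-1.0, 0.0, 0.001]]
wrist_force: [-0.1, 0.5, -0.4]
gripper_width: 0.004
```

{"op": "play_rows", "data": {
  "commands": [
    {"fingers": 1,"tx": 0,"ty": 0.001,"tz": 0,"ax": 0,"ay": 0,"az": 0},
    {"fingers": 1,"tx": 0,"ty": 0.002,"tz": 0,"ax": 0,"ay": 0,"az": 0},
    {"fingers": 1,"tx": 0,"ty": 0.002,"tz": 0,"ax": 0,"ay": 0,"az": 0}
  ]
}}

```text
time_s: 7.62
tcp_pos: [0.6063, 0.0654, 0.0384]
ee_rot: [[-0.0, -0.065, -0.998], [-0.0, -0.998, 0.065], [-1.0, 0.0, 0.0]]
wrist_force: [-0.5, -0.2, 0.4]
gripper_width: 0.002
```

{"op": "play_rows", "data": {
  "commands": [
    {"fingers": 1,"tx": 0,"ty": 0.0013,"tz": 0,"ax": 0,"ay": 0,"az": 0},
    {"fingers": 1,"tx": 0,"ty": 0.0026,"tz": 0,"ax": 0,"ay": 0,"az": 0},
    {"fingers": 1,"tx": 0,"ty": 0.0026,"tz": 0,"ax": 0,"ay": 0,"az": 0}
  ]
}}

```text
time_s: 7.87
tcp_pos: [0.6063, 0.0635, 0.0384]
ee_rot: [[-0.0, -0.065, -0.998], [-0.0, -0.998, 0.065], [-1.0, 0.0, 0.0]]
wrist_force: [-0.3, 0.6, -1.0]
gripper_width: 0.005
```

```bash
python3 -c "
from h import *
go(-.05,.22,.038);w,v=plate()
p=w[0][0];u0,v0,k=260,165,6
c=cv2.resize(p['image'][v0:v0+100,u0:u0+133],None,fx=k,fy=k,interpolation=cv2.INTER_CUBIC)
save('t3.png',c)"
```

```text
t 7.87 tcp board [-0.0538  0.2207  0.0384] F board [-0.3  0.6 -1. ] w 0.01
t* [ 0.0005  0.001  -0.0051] a* [-0.0001  0.     -0.    ] rows 0.1
top 0.8 2082 scene 0.62 1257 plate board mm [-50.7 105.6] yaw err deg 0.60 iou 0.740
plate board mm [-59.  105.6] yaw err deg -0.12 iou 0.700
plate board mm [-51.6 106.5] yaw err deg 1.27 iou 0.716
```

View pics/t3.png

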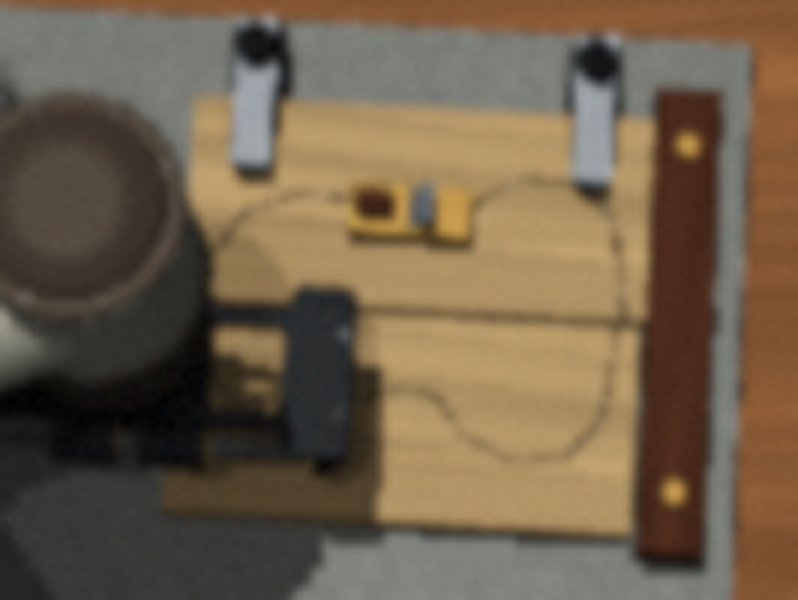

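The picture shows a thin joint line at row 310–325 still slightly open, with the end almost at the batten (column 635). I keep pushing in small steps until the force rises.

{"op": "play_rows", "data": {
  "commands": [
    {"fingers": 1,"tx": 0,"ty": 0.0013,"tz": 0,"ax": 0,"ay": 0,"az": 0},
    {"fingers": 1,"tx": 0,"ty": 0.0026,"tz": 0,"ax": 0,"ay": 0,"az": 0},
    {"fingers": 1,"tx": 0,"ty": 0.0026,"tz": 0,"ax": 0,"ay": 0,"az": 0}
  ]
}}

```text
time_s: 8.32
tcp_pos: [0.6063, 0.0617, 0.0385]
ee_rot: [[0.0, -0.065, -0.998], [0.0, -0.998, 0.065], [-1.0, -0.0, -0.0]]
wrist_force: [0.5, 1.2, 1.0]
gripper_width: 0.001
```

{"op": "play_rows", "data": {
  "commands": [
    {"fingers": 1,"tx": 0,"ty": 0.0013,"tz": 0,"ax": 0,"ay": 0,"az": 0},
    {"fingers": 1,"tx": 0,"ty": 0.002,"tz": 0,"ax": 0,"ay": 0,"az": 0},
    {"fingers": 1,"tx": 0,"ty": 0.002,"tz": 0,"ax": 0,"ay": 0,"az": 0}
  ]
}}

```text
time_s: 8.57
tcp_pos: [0.6064, 0.0609, 0.0385]
ee_rot: [[0.001, -0.065, -0.998], [0.001, -0.998, 0.065], [-1.0, -0.001, -0.001]]
wrist_force: [1.0, 4.8, -0.9]
gripper_width: 0.004
```

{"op": "play_rows", "data": {
  "commands": [
    {"fingers": 1,"tx": 0,"ty": 0.0013,"tz": 0,"ax": 0,"ay": 0,"az": 0},
    {"fingers": 1,"tx": 0,"ty": 0.002,"tz": 0,"ax": 0,"ay": 0,"az": 0},
    {"fingers": 1,"tx": 0,"ty": 0.002,"tz": 0,"ax": 0,"ay": 0,"az": 0}
  ]
}}

```text
time_s: 8.82
tcp_pos: [0.6064, 0.0608, 0.0385]
ee_rot: [[0.002, -0.064, -0.998], [0.003, -0.998, 0.064], [-1.0, -0.003, -0.002]]
wrist_force: [-1.0, 9.1, 0.3]
gripper_width: 0.005
```

The force rose to 9 N with no further motion, so the end is on the batten. I back off, open, and return behind the long edge.

{"op": "play_rows", "data": {
  "commands": [
    {"fingers": 1,"tx": 0,"ty": -0.02,"tz": 0,"ax": 0,"ay": 0,"az": 0},
    {"fingers": 1,"tx": 0,"ty": -0.05,"tz": 0,"ax": 0,"ay": 0,"az": 0},
    {"fingers": 1,"tx": -0.05,"ty": -0.05,"tz": 0,"ax": 0,"ay": 0,"az": 0},
    {"fingers": 1,"tx": -0.055,"ty": -0.05,"tz": 0.05,"ax": 0,"ay": 0,"az": 0},
    {"fingers": -1,"tx": -0.055,"ty": -0.05,"tz": 0.1,"ax": 0,"ay": 0,"az": 0}
  ]
}}

```text
time_s: 9.23
tcp_pos: [0.5357, 0.1024, 0.0816]
ee_rot: [[0.005, -0.064, -0.998], [0.001, -0.998, 0.064], [-1.0, -0.002, -0.005]]
wrist_force: [-1.0, 0.1, -0.7]
gripper_width: 0.037
```

{"op": "play_rows", "data": {
  "commands": [
    {"fingers": -1,"tx": 0,"ty": 0.03,"tz": 0.039,"ax": 0,"ay": 0,"az": 0},
    {"fingers": -1,"tx": 0,"ty": 0.08,"tz": 0.039,"ax": 0,"ay": 0,"az": 0},
    {"fingers": -1,"tx": 0,"ty": 0.13,"tz": 0.039,"ax": 0,"ay": 0,"az": 0},
    {"fingers": -1,"tx": 0,"ty": 0.18,"tz": 0.039,"ax": 0,"ay": 0,"az": 0},
    {"fingers": -1,"tx": 0,"ty": 0.197,"tz": 0.039,"ax": 0,"ay": 0,"az": 0}
  ]
}}

```text
time_s: 9.65
tcp_pos: [0.4934, -0.0476, 0.0797]
ee_rot: [[-0.002, -0.067, -0.998], [-0.001, -0.998, 0.067], [-1.0, 0.001, 0.002]]
wrist_force: [0.9, 0.2, 0.1]
gripper_width: 0.376
```

```bash
python3 -c "
from h import *
go(-.155,.105,.038)"
```

```text
t 9.65 tcp board [-0.1593  0.1026  0.0797] F board [0.9 0.3 0.1] w 0.38
t* [ 0.0556 -0.0033 -0.0058] a* [-0.0008  0.0006 -0.0004] rows 1.0
```

{"op": "play_rows", "data": {
  "commands": [
    {"fingers": -1,"tx": 0,"ty": 0,"tz": 0,"ax": 0,"ay": 0,"az": 0},
    {"fingers": -1,"tx": 0.02,"ty": 0,"tz": 0,"ax": 0,"ay": 0,"az": 0},
    {"fingers": -1,"tx": 0.04,"ty": 0,"tz": 0,"ax": 0,"ay": 0,"az": 0},
    {"fingers": -1,"tx": 0.056,"ty": 0,"tz": 0,"ax": 0,"ay": 0,"az": 0},
    {"fingers": -1,"tx": 0.056,"ty": 0,"tz": 0,"ax": 0,"ay": 0,"az": 0}
  ]
}}

```text
time_s: 10.07
tcp_pos: [0.4933, -0.0441, 0.0356]
ee_rot: [[-0.005, -0.064, -0.998], [-0.001, -0.998, 0.064], [-1.0, 0.002, 0.005]]
wrist_force: [-0.4, -1.2, 0.4]
gripper_width: 0.76
```

{"op": "play_rows", "data": {
  "commands": [
    {"fingers": -1,"tx": 0,"ty": 0,"tz": -0.018,"ax": 0,"ay": 0,"az": 0},
    {"fingers": -1,"tx": 0,"ty": 0,"tz": -0.036,"ax": 0,"ay": 0,"az": 0},
    {"fingers": -1,"tx": 0,"ty": 0,"tz": -0.05,"ax": 0,"ay": 0,"az": 0},
    {"fingers": -1,"tx": 0,"ty": 0,"tz": -0.058,"ax": 0,"ay": 0,"az": 0},
    {"fingers": -1,"tx": 0,"ty": 0,"tz": -0.062,"ax": 0,"ay": 0,"az": 0}
  ]
}}

```text
time_s: 10.48
tcp_pos: [0.5424, -0.0469, 0.0381]
ee_rot: [[0.001, -0.064, -0.998], [-0.0, -0.998, 0.064], [-1.0, 0.0, -0.001]]
wrist_force: [0.4, -0.6, -0.0]
gripper_width: 0.991
```

{"op": "play_rows", "data": {
  "commands": [
    {"fingers": -1,"tx": 0,"ty": 0,"tz": -0.0013,"ax": 0,"ay": 0,"az": 0},
    {"fingers": -1,"tx": 0,"ty": 0,"tz": -0.0026,"ax": 0,"ay": 0,"az": 0},
    {"fingers": -1,"tx": 0,"ty": 0,"tz": -0.004,"ax": 0,"ay": 0,"az": 0},
    {"fingers": -1,"tx": 0,"ty": 0,"tz": -0.005,"ax": 0,"ay": 0,"az": 0}
  ]
}}

```text
time_s: 10.82
tcp_pos: [0.5441, -0.0478, 0.0376]
ee_rot: [[-0.002, -0.065, -0.998], [-0.0, -0.998, 0.065], [-1.0, 0.0, 0.002]]
wrist_force: [-1.6, 1.2, 0.4]
gripper_width: 1.004
```

```bash
python3 -c "
from h import *
go(-.105,.105,.038)"
```

```text
t 10.82 tcp board [-0.1087  0.1057  0.0376] F board [-1.7  1.1  0.4] w 1.00
t* [-0.0005  0.0009 -0.0049] a* [-0.0001  0.0005 -0.0001] rows 0.1
```

{"op": "play_rows", "data": {
  "commands": [
    {"fingers": -1,"tx": 0,"ty": 0,"tz": -0.0013,"ax": 0,"ay": 0,"az": 0},
    {"fingers": -1,"tx": 0,"ty": 0,"tz": -0.0026,"ax": 0,"ay": 0,"az": 0},
    {"fingers": -1,"tx": 0,"ty": 0,"tz": -0.0026,"ax": 0,"ay": 0,"az": 0}
  ]
}}

```text
time_s: 11.07
tcp_pos: [0.5468, -0.0479, 0.0376]
ee_rot: [[-0.0, -0.065, -0.998], [-0.0, -0.998, 0.065], [-1.0, 0.0, 0.0]]
wrist_force: [-1.4, 1.0, -0.1]
gripper_width: 0.997
```

{"op": "play_rows", "data": {
  "commands": [
    {"fingers": -1,"tx": 0,"ty": 0,"tz": -0.0013,"ax": 0,"ay": 0,"az": 0},
    {"fingers": -1,"tx": 0,"ty": 0,"tz": -0.0026,"ax": 0,"ay": 0,"az": 0},
    {"fingers": -1,"tx": 0,"ty": 0,"tz": -0.0026,"ax": 0,"ay": 0,"az": 0}
  ]
}}

```text
time_s: 11.32
tcp_pos: [0.5469, -0.0481, 0.0373]
ee_rot: [[-0.005, -0.065, -0.998], [-0.0, -0.998, 0.065], [-1.0, 0.001, 0.005]]
wrist_force: [-5.5, 2.0, 4.4]
gripper_width: 0.999
```

{"op": "play_rows", "data": {
  "commands": [
    {"fingers": -1,"tx": 0,"ty": 0,"tz": -0.0013,"ax": 0,"ay": 0,"az": 0},
    {"fingers": -1,"tx": 0,"ty": 0,"tz": -0.0026,"ax": 0,"ay": 0,"az": 0},
    {"fingers": -1,"tx": 0,"ty": 0,"tz": -0.0026,"ax": 0,"ay": 0,"az": 0}
  ]
}}

```text
time_s: 11.57
tcp_pos: [0.547, -0.0483, 0.0371]
ee_rot: [[-0.009, -0.065, -0.998], [-0.001, -0.998, 0.065], [-1.0, 0.001, 0.009]]
wrist_force: [-9.3, 3.2, 6.4]
gripper_width: 1.002
```

{"op": "play_rows", "data": {
  "commands": [
    {"fingers": -1,"tx": 0,"ty": 0,"tz": 0.02,"ax": 0,"ay": 0,"az": 0},
    {"fingers": -1,"tx": 0,"ty": 0,"tz": 0.05,"ax": 0,"ay": 0,"az": 0},
    {"fingers": -1,"tx": -0.03,"ty": 0,"tz": 0.06,"ax": 0,"ay": 0,"az": 0},
    {"fingers": -1,"tx": -0.08,"ty": -0.03,"tz": 0.06,"ax": 0,"ay": 0,"az": 0},
    {"fingers": -1,"tx": -0.13,"ty": -0.08,"tz": 0.06,"ax": 0,"ay": 0,"az": 0}
  ]
}}

```text
time_s: 11.98
tcp_pos: [0.5091, 0.0044, 0.127]
ee_rot: [[0.001, -0.067, -0.998], [-0.001, -0.998, 0.067], [-1.0, 0.001, -0.001]]
wrist_force: [1.9, 1.2, 1.1]
gripper_width: 0.999
```

{"op": "play_rows", "data": {
  "commands": [
    {"fingers": -1,"tx": -0.05,"ty": -0.05,"tz": 0,"ax": 0,"ay": 0,"az": 0},
    {"fingers": -1,"tx": -0.07,"ty": -0.1,"tz": 0,"ax": 0,"ay": 0,"az": 0},
    {"fingers": -1,"tx": -0.07,"ty": -0.15,"tz": 0,"ax": 0,"ay": 0,"az": 0},
    {"fingers": -1,"tx": -0.07,"ty": -0.2,"tz": 0,"ax": 0,"ay": 0,"az": 0},
    {"fingers": -1,"tx": -0.07,"ty": -0.25,"tz": 0,"ax": 0,"ay": 0,"az": 0}
  ]
}}

```text
time_s: 12.4
tcp_pos: [0.5223, 0.1952, 0.1797]
ee_rot: [[0.004, -0.064, -0.998], [0.003, -0.998, 0.064], [-1.0, -0.003, -0.004]]
wrist_force: [0.6, -0.2, -0.7]
gripper_width: 1.001
```

{"op": "play_rows", "data": {
  "commands": [
    {"fingers": -1,"tx": 0,"ty": -0.05,"tz": 0.02,"ax": 0,"ay": 0,"az": 0},
    {"fingers": -1,"tx": 0,"ty": -0.1,"tz": 0.05,"ax": 0,"ay": 0,"az": 0},
    {"fingers": -1,"tx": 0,"ty": -0.15,"tz": 0.07,"ax": 0,"ay": 0,"az": 0},
    {"fingers": -1,"tx": 0,"ty": -0.2,"tz": 0.1,"ax": 0,"ay": 0,"az": 0},
    {"fingers": -1,"tx": 0,"ty": -0.2,"tz": 0.1,"ax": 0,"ay": 0,"az": 0}
  ]
}}

```text
time_s: 12.82
tcp_pos: [0.4548, 0.353, 0.1785]
ee_rot: [[0.003, -0.058, -0.998], [0.003, -0.998, 0.058], [-1.0, -0.004, -0.003]]
wrist_force: [0.9, -0.9, 0.1]
gripper_width: 0.997
```

```bash
python3 -c "
from h import *
go(-.105,.105,.038);w,v=plate()
p=w[0][0];u0,v0,k=215,155,4.4
c=cv2.resize(p['image'][v0:v0+160,u0:u0+180],None,fx=k,fy=k,interpolation=cv2.INTER_CUBIC)
save('t4.png',c)
p=w[1][0];save('s4.png',cv2.resize(p['image'][220:325,230:390],None,fx=5,fy=5,interpolation=cv2.INTER_CUBIC))"
```

```text
t 12.82 tcp board [-0.2236  0.4999  0.1785] F board [ 1.  -0.9  0.1] w 1.00
t* [ 0.1858  0.5281 -0.1543] a* [ 0.002  -0.0008  0.0011] rows 10.4
top 0.57 2761 scene 0.75 194 plate board mm [-47.3 104.9] yaw err deg -0.03 iou 0.976
plate board mm [-64.  126.3] yaw err deg 0.00 iou -0.000
plate board mm [-47.3 104.9] yaw err deg -0.03 iou 0.488
```

View pics/t4.png

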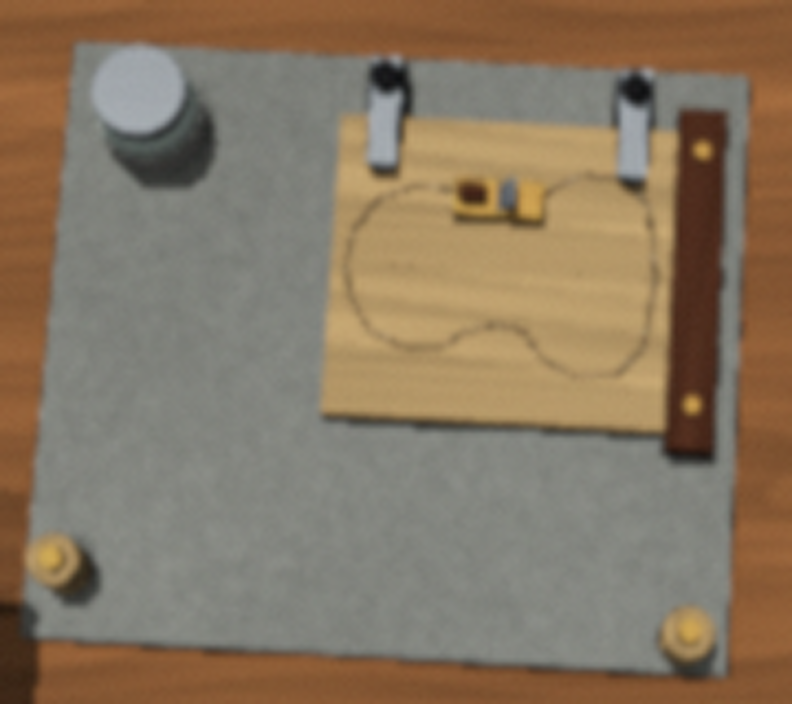

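View pics/s4.png

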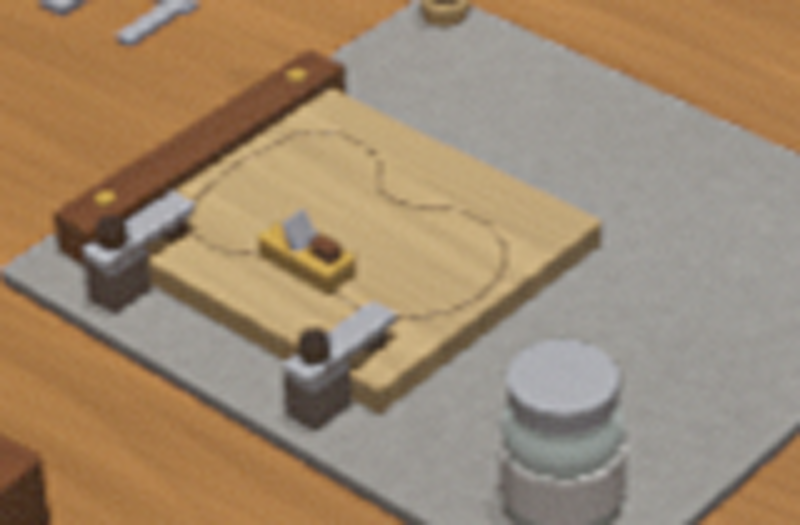

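Both views show one seamless plate: no joint line, no gap at the batten (column 667), the pencilled outline closed, and the bystanders in place. Handing in.

```bash
python3 -c "
from h import *
print(job.finish_job())"
```

```text
the job is handed in; nothing more can be done
None
```

The loose half is closed up against the clamped half and the end batten, the hand is clear, and the job is handed in at about 13 s of the 45 s allowed. I pushed it in three moves:
1. Across the board with both open fingertips, stopping a few mm short of the joint.
2. Along the board with the fingers shut, until the batten stopped it (force rose to about 9 N with no more motion).
3. Across again with the open fingertips, until the joint stopped it at about 9 N.

**Last checks:** The top-camera fit put the loose half at x −47.3, y 104.9 mm with a yaw error of −0.03°. Fully home is −47.5, 105, and the fit matched its outline well (overlap 0.976). Both final pictures show one seamless plate with the pencilled outline closed. The bystanders in those pictures have not visibly moved. The clay jug and the mallet were outside those last crops, so I did not check them again.

**Check that failed:** The scene-camera network no longer found the loose half properly once the halves were joined. It marked only 194 pixels, so that fit, and the one combining both cameras, gave no independent confirmation of the position.

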